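# Mark the high spot of a tube carousel

### The arm

A 6-joint arm with a two-finger parallel gripper is mounted at the origin on the work surface. World frame = base frame: x ahead of the robot, y to its left, z up, the work surface at z = 0. Lengths are in mm, angles in rad, forces in N, time in s.
With the tool pointing down it reaches from about 250 to 800 mm from the base axis. Payload 8.5 kg.
Tool frame: the origin (TCP) lies at the very end of the fingers, on their centre line; the grasp point (between the pads) lies 19 mm behind it (bot.grip_point_offset is the z of the grasp point in the tool frame, in mm); z points along the fingers, x is the direction in which the jaws open and shut, and the axes are right-handed (so a half turn about z gives the same grasp; the last joint's range is limited). The gripper opens to 85 mm and grips with 20 to 120 N. Pads are 22 mm wide; open, the fingers measure 114 mm over their backs; the gripper's body (76 mm by 85 mm) begins 54 mm behind the grasp point. The pads swing forward as they close: fully open they stand 13 mm farther back than shut.
Start: joints at [-1.227, 0.238, -0.013, 1.319, 0, 1.571], TCP at [176.943, -494.233, 200.576] pointing down, gripper open.
Joint ranges: [-2.66, 2.66], [-1.03, 1.9], [-1.14, 1.46], [-1.82, 2.27], [-1.45, 1.34], [-3.14, 3.14]. Speed limits (rad/s): [2.22, 2.22, 2.79, 3.14, 3.14, 3.14].

### API

Orientations are given as a 3x3 rotation matrix whose columns are the frame's x, y, z axes.
In Python, from station import bot, viewer, hand_in gives the robot as it stands. Calls block until the motion is done:
- bot.move_pose(position, orientation): joint-space move of the TCP to a pose.
- bot.move_straight(position, rate=150, attitude=None): straight line of the TCP; attitude=None keeps the orientation; rate is the mean speed in mm/s.
- bot.goto_joints(angles): joint-space move.
- bot.grip(opening): opening from 0.0 (shut) to 1.0 (fully open); the grip force is fixed at half the most; returns when the fingers have stopped.
- bot.hold(seconds).
- bot.ik(position, orientation): joint angles nearest the present ones, or None.
- bot.sense(): the state.
- viewer.grab_frame(name): name is "scene" or "side" or "wrist"; returns a dict with "pixels" (480x640x3 uint8, red, green, blue), "K" (3x3 intrinsics, pixels), "k1" (the pictures are not rectified: a ray, as slopes to the right and down, at radius r is drawn at 1 + k1 r^2 times it, then the intrinsics apply), "extrinsics" (4x4, takes a point from world to camera coordinates). Camera axes: x right, y down, z forward; pixel columns grow to the right and rows downward; lengths in mm; the calibration is good to about 2 mm. A picture is of the moment at which its call begins. There is no depth.
A pose or a line that the arm cannot do raises bot.PlanningError and nothing moves.
- hand_in(): hands the job in, once; it reports no verdict.
The state is a dict: "time_s": time; "q": joint angles; "joint_velocities": joint speeds; "effort": joint torques, N m; "tool_pos": TCP position; "tool_rot": TCP orientation; "ft_force": force on the tool from outside, world axes, zero at the start; "wrist_torque": the same for the moment, N m; "finger_gap": opening from 0.0 (shut) to 1.0 (fully open).
Only numpy, scipy, OpenCV 4.12 (cv2) and the standard library are available. Lean on these libraries where they do the work, as an engineer would, in place of code of your own. Each camera call takes 0.05 s, during which the arm holds its last target. There are 200 camera calls.

### The job

The rim of this tube carousel has one high spot. With a light grip on the crank handle turn the carousel slowly against the spring pointer, feel for the place where the pointer is pushed back the most and leave it standing there, going back if you passed it; then stand the small steel marker block upright on the rim right behind the pointer tip, centred on the line from the axle to the tip, without shifting the carousel. Let go of everything, keep off the pointer, and leave the other things on the bench alone.

Things in the scene. Friction and masses are not known exactly. Their poses are not given: they have to be found in the camera images.
- stand: aluminium truing stand, fixed to the bench: round base 170 mm across, vertical axle at its origin (origin at bench height, z up), and a bar along its own -y side, ending 180 mm from the axle, that carries the pointer's housing (118 to 154 mm from the axle, top 54 mm above the bench).
- rotor: tube carousel, a level disc turning on the stand's axle; origin on the axle at the disc's underside, 40 mm above the bench; z up, x axis towards the crank handle. Grey hub of 58 mm radius (top 51 mm above the bench) in a plain aluminium rim with a flat top at 50 mm. Turns either way, two full turns from its start at least, and stays where left: friction 0.2 N m, about 4 N at the handle.
- axle (a point): axle centre at the rim's top, 50 mm up. The rim is 10 mm thick, 90 mm in radius but for one symmetrical outward hump: 95 mm at its peak, ending 22 degrees to either side (a 55 mm radius arc about a point 40 mm off the axle). Where the hump lies on the rim differs every time and no pose tells it; it is at least 85 degrees from the handle and starts at least 40 degrees from the pointer.
- handle (a point): middle of the crank handle: an upright black sleeve 18 mm in diameter and 46 mm tall that spins freely on its pin, 48 mm from the axle; it stands from 61 to 107 mm above the bench, this point at 88 mm. Plastic: at most 60 N a pad. Can be gripped from above and led round the axle without turning the gripper.
- gauge: dark steel housing of the spring pointer, fixed on the stand, 26 x 36 x 22 mm; its plunger's 8 mm round tip bears on the rim's edge with 3.4 N on the plain rim and 14.6 N at the hump's peak, where its rear button sticks out 5 mm farther. Climbing the hump, the push at the handle rises by 5 to 11 N; by friction it falls to the plain value only 10 to 15 degrees past the peak, alike both ways.
- tip (a point): where the pointer tip meets the plain rim: 90 mm from the axle, 45 mm above the bench, fixed on the stand.
- spot (a point): where the marker belongs: on top of the rim, in line from the axle to the pointer, 74 mm from the axle, 50 mm above the bench, fixed on the stand (does not turn with the disc).
- marker: plain steel marker block, 24 x 24 mm and 40 mm tall, 60 g, standing loose on the bench; origin at the centre of its underside, z up, x and y along its sides.
- rack: bystander: grey tube rack 120 x 75 x 52 mm, loose.
- bottle: bystander: white bottle, 56 mm across, 130 mm tall, loose.
- screwdriver: bystander: screwdriver with a black handle lying on the bench.
Mind the look-alikes: they are no part of the job. What is meant by the marker is not green, purple or red, and is the larger of those in its own colour.

How it is judged (in metres and radians):
On the way:
1. the carousel stands still with its high spot against the pointer (the pointer pressed back by more than 13 N), the marker not yet moved (contact force between gauge and rotor above 13 N and angular speed of rotor below 0.08 rad/s and distance of marker from where it was at the start of the episode below 0.03 m), for 0.4 s.
At the end, for the whole second after the job is handed in: The carousel is at rest with its high spot at the pointer (pointer force above 13 N of 14.6, that is within about 8 degrees of the peak); the marker stands upright on the rim, its centre within 13 mm of the spot behind the pointer, at rest and released (contact force between gauge and rotor above 13 N and angular speed of rotor below 0.05 rad/s and horizontal distance between marker and spot below 0.013 m and z of marker in the frame of spot between -0.003 and 0.004 m and angle between marker's own z axis and vertical below 0.12 rad and linear speed of marker below 0.02 m/s); the robot touches nothing.
It fails at once if the carousel is spun faster than 2.5 rad/s (angular speed of rotor above 2.5 rad/s).
It fails at once if the robot pushes the pointer or its housing with more than 5 N (contact force between any of the arm, the fingers and gauge above 5 N).
It fails at once if the tube rack, the bottle or the screwdriver is shifted by more than 30 mm (distance of any of rack, bottle, screwdriver from where it was at the start of the episode above 0.03 m).
It fails at once if the fingers press on the carousel and its handle with more than 150 N in all (both pads of a grip together) (contact force between the fingers and rotor above 150 N).
It also fails if it takes over 72 s, if anything falls off the work surface, if the arm or the gripper's body presses on something with over 40 N, if the wrist force passes 120 N, or if a joint passes its speed limit or range.

## Working session

There is one attempt and no reset: what is moved stays moved. The work goes in short steps, each a Python script; the robot and the scene stay as the last script left them, time stands still between calls to the robot, and variables do not carry over. Pictures are saved under pics/ and viewed, on a budget of 10 in all, crops included, one or two more only if the job needs it, and the job is handed in when it is done.

```bash
ls; mkdir -p pics
python3 - <<'E'
from station import bot, viewer
import cv2,numpy as np,pickle
for n in ["scene","side"]:
    f=viewer.grab_frame(n); cv2.imwrite(f"pics/{n}0.png",f["pixels"][:,:,::-1]); pickle.dump(f,open(f"{n}0.pkl","wb"))
    print(n,f["K"],f["k1"],np.round(f["extrinsics"],3))
print(bot.sense()["time_s"],bot.grip_point_offset)
E
```

```text
pics
scene [[470.27362708   0.         318.18171884]
 [  0.         470.27362708 238.60508765]
 [  0.           0.           1.        ]] -0.09303409657758734 [[-5.790000e-01  8.150000e-01  7.000000e-03  2.969610e+02]
 [ 4.990000e-01  3.620000e-01 -7.870000e-01 -1.994490e+02]
 [-6.450000e-01 -4.520000e-01 -6.160000e-01  1.373395e+03]
 [ 0.000000e+00  0.000000e+00  0.000000e+00  1.000000e+00]]
side [[496.905163     0.         319.43475981]
 [  0.         496.905163   244.34902136]
 [  0.           0.           1.        ]] -0.11388709788169023 [[ 9.37000e-01 -3.48000e-01 -3.00000e-03 -4.93539e+02]
 [-1.76000e-01 -4.65000e-01 -8.68000e-01  1.53419e+02]
 [ 3.00000e-01  8.14000e-01 -4.97000e-01  8.43768e+02]
 [ 0.00000e+00  0.00000e+00  0.00000e+00  1.00000e+00]]
0.1 -18.700000000000003
```

View pics/scene0.png

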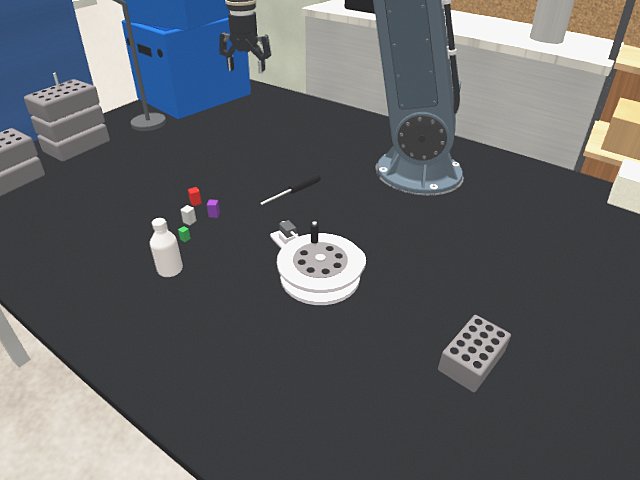

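View pics/side0.png

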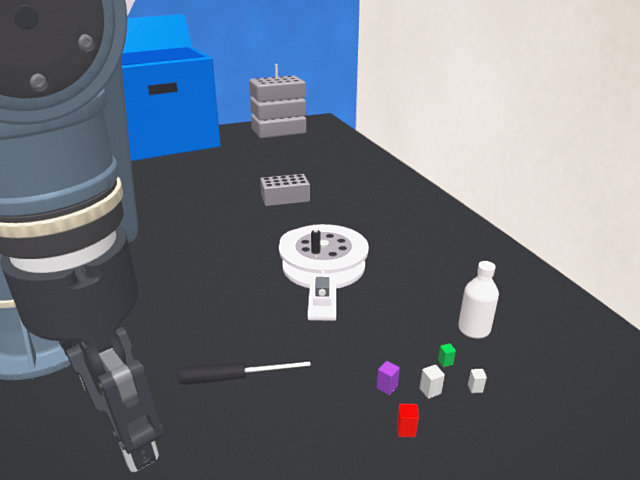

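Side picture: white blocks at (432,381), larger, and (477,380), smaller. The coloured look-alikes are purple (388,377), green (447,355) and red (408,420). Stand at about (323,250), with its pointer bar towards (322,315) and the handle at (315,242). In the scene picture the white block is at (188,215) and the handle at (314,232). By the description I choose the block at side (432,381), and I'll check it in one close crop.

Run:
```python
import cv2,pickle,numpy as np
s=pickle.load(open("side0.pkl","rb"))["pixels"][:,:,::-1]; c=pickle.load(open("scene0.pkl","rb"))["pixels"][:,:,::-1]
r=lambda im,x,y,w,h,k:cv2.resize(im[y:y+h,x:x+w],None,fx=k,fy=k,interpolation=cv2.INTER_CUBIC)
a=r(s,265,210,100,75,4)   # x400 y300
b=r(s,370,330,133,100,3)[:300,:399]
d=r(c,260,205,100,75,4)[:300]; e=r(c,260,215,110,90,1)
f=r(c,140,175,100,75,4)[:300]
b=cv2.copyMakeBorder(b,0,0,0,1,cv2.BORDER_CONSTANT)
cv2.imwrite("pics/m1.png",np.vstack([np.hstack([a,b]),np.hstack([d,f])]))
```

```text
(no output)
```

View pics/m1.png

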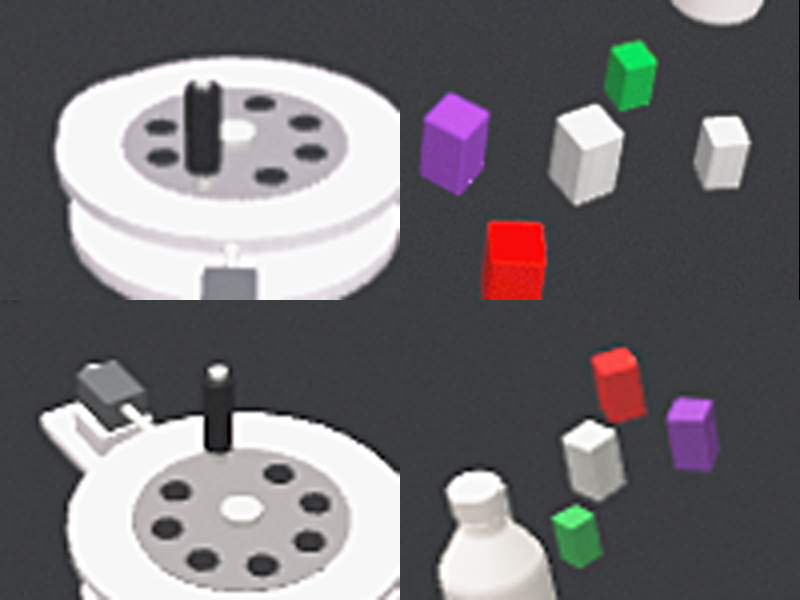

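Top right, (587,155) in the crop is the larger white block, so it's the marker. The smaller white one is at (722,152). The axle cap, handle top and marker top are readable in both views, so I'll triangulate them.

```bash
cat > h.py <<'E'
import numpy as np, cv2, pickle
from scipy.optimize import least_squares
def ray(f,uv):
    K,k=f["K"],f["k1"]; n=cv2.undistortPoints(np.array([[uv]],float),K,np.array([k,0,0,0.]))[0,0]
    E=f["extrinsics"]; R,t=E[:3,:3],E[:3,3]; return -R.T@t, R.T@np.array([*n,1])
def onz(f,uv,z):
    o,d=ray(f,uv); return o+d*(z-o[2])/d[2]
def proj(f,P):
    E=f["extrinsics"]; p,_=cv2.projectPoints(np.array(P,float).reshape(-1,3),cv2.Rodrigues(E[:3,:3])[0],E[:3,3],f["K"],np.array([f["k1"],0,0,0.])); return p[:,0]
def tri(fs,uvs):
    g=lambda P:np.concatenate([proj(f,P)[0]-u for f,u in zip(fs,uvs)])
    r=least_squares(g,onz(fs[0],uvs[0],50)); return r.x,np.abs(r.fun).max()
def down(a):  # tool down, jaw axis (tool x) at world angle a
    c,s=np.cos(a),np.sin(a); return np.array([[c,s,0],[s,-c,0],[0,0,-1.]])
def load(n): return pickle.load(open(n,"rb"))
def shot(n,name):
    from station import viewer
    f=viewer.grab_frame(n); pickle.dump(f,open(name+".pkl","wb")); cv2.imwrite(f"pics/{name}.png",f["pixels"][:,:,::-1]); return f
E
python3 - <<'E'
from h import *
s,c=load("side0.pkl"),load("scene0.pkl")
np.set_printoptions(precision=1,suppress=True)
for n,us,uc,z in [("hub",(324.25,243),(320.5,257),52),("handle",(315.75,231.75),(314.5,222.75),107),("marker",(433,371),(188,208.2),40)]:
    print(n,*tri([s,c],[us,uc]),onz(s,us,z),onz(c,uc,z))
print("gauge",onz(c,(287.75,226.25),54),"bar end",onz(s,(322,318),5))
from station import bot
w=bot.sense(); print(w["tool_rot"])
E
```

```text
hub [545.7  27.   55.6] 0.636436615096045 [548.7  31.3  52. ] [540.4  25.   52. ]
handle [513.5 -12.1 107.4] 0.797308834319324 [514.5 -13.3 107. ] [510.7 -12.  107. ]
marker [ 569.8 -352.9   39.8] 0.8253911193571639 [ 570.2 -353.5   40. ] [ 568.4 -351.5   40. ]
gauge [498.  -95.4  54. ] bar end [ 479.5 -139.4    5. ]
[[ 0.3 -0.9 -0. ]
 [-0.9 -0.3  0. ]
 [-0.  -0.  -1. ]]
```

Run:
```python
from h import *
from station import bot
np.set_printoptions(precision=2,suppress=True)
R=bot.sense()["tool_rot"]; 
for n,p in [("wm",(550,-330,280)),("ws",(530,-10,330))]:
    bot.move_pose(p,R); bot.hold(0.2); f=shot("wrist",n); E=f["extrinsics"]
    print(n,bot.sense()["time_s"],"cam at",-E[:3,:3].T@E[:3,3],"fwd",E[2,:3],proj(f,[[570,-353,40],[544,28,50]]))
a,b=[load(n+".pkl")["pixels"][:,:,::-1] for n in("wm","ws")]
cv2.imwrite("pics/w2.png",np.vstack([cv2.resize(a,(400,300),interpolation=cv2.INTER_AREA),cv2.resize(b,(400,300),interpolation=cv2.INTER_AREA)]))
```

```text
wm 1.8833 cam at [ 619.3  -306.7   453.93] fwd [-0.28 -0.1  -0.96] [[345.5  184.76]
 [ -8.75  87.78]]
ws 3.3667 cam at [600.41  13.16 503.38] fwd [-0.28 -0.1  -0.96] [[574.69 247.55]
 [293.64 168.09]]
```

View pics/ws.png

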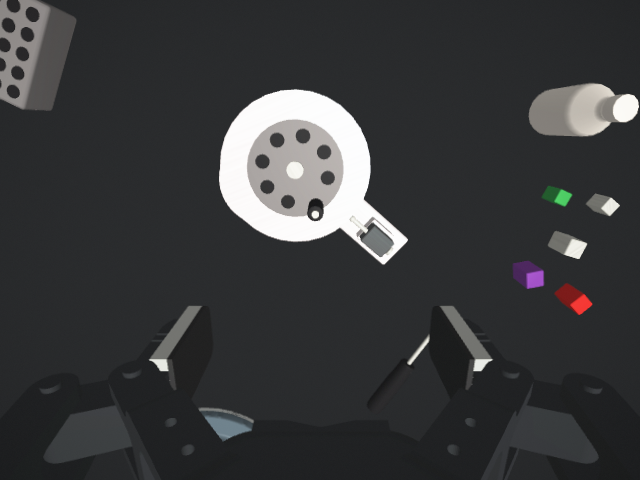

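View pics/wm.png

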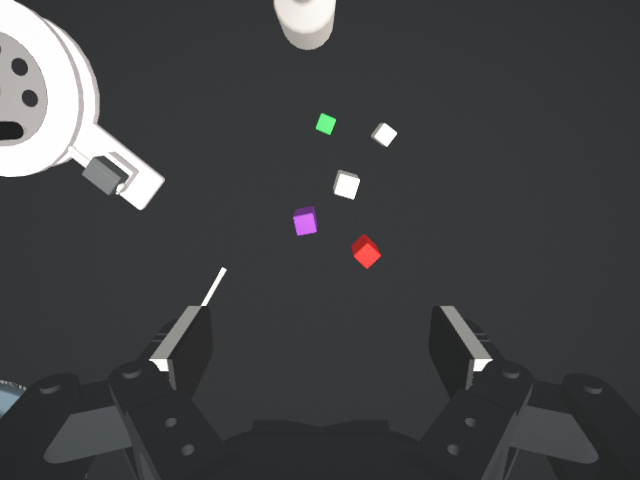

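The wrist view at the stand shows the axle cap at (295,170), the handle top at (315,214), the gauge at (378,238) and a hump on the lower left of the rim near (222,190). The wrist view at the bench shows the marker's top at (347,186). The smaller white one is at (385,134), and the other blocks are green, purple and red. Next come the rim outline fit, the marker's outline and a crop of the gauge.

Run:
```python
from h import *
np.set_printoptions(precision=1,suppress=True)
f=load("ws.pkl"); g=cv2.cvtColor(f["pixels"],cv2.COLOR_RGB2GRAY)
m=(g>225).astype(np.uint8); cs,_=cv2.findContours(m,cv2.RETR_EXTERNAL,cv2.CHAIN_APPROX_NONE)
c=max(cs,key=cv2.contourArea)[:,0]; P=np.array([onz(f,p,50)[:2] for p in c])
ok=np.ones(len(P),bool); x=np.array([544,28,90.])
for _ in range(8):
    r=least_squares(lambda v:np.hypot(*(P[ok]-v[:2]).T)-v[2],x,loss="soft_l1",f_scale=.5); x=r.x
    ok=np.abs(np.hypot(*(P-x[:2]).T)-x[2])<1.2
print("axle,r",x,ok.sum(),len(P))
d=P-x[:2]; a=np.degrees(np.arctan2(d[:,1],d[:,0])); rr=np.hypot(*d.T)
for k in range(-180,180,10):
    s=(a>=k)&(a<k+10); print(k,np.round(np.median(rr[s]),1),end="; ")
h=onz(f,(315,214),107)[:2]; print("\nhandle",h,h-x[:2],np.hypot(*(h-x[:2])),np.degrees(np.arctan2(*(h-x[:2])[::-1])),"cap",onz(f,(295,170),52))
w=load("wm.pkl"); gw=cv2.cvtColor(w["pixels"],cv2.COLOR_RGB2GRAY)
q=cv2.resize(w["pixels"][160:210,320:370,::-1],(300,300),interpolation=cv2.INTER_CUBIC)
e=cv2.resize(w["pixels"][130:215,60:170,::-1],(440,300),interpolation=cv2.INTER_CUBIC)
t=cv2.resize(f["pixels"][190:270,335:415,::-1],(440,300)[:1]*2,interpolation=cv2.INTER_CUBIC)[:300+140]
o=np.zeros((440,740,3),np.uint8); o[:300,:300]=q; o[:440,300:]=t; cv2.imwrite("pics/m3.png",o)
```

```text
axle,r [543.4  26.2  89. ] 351 510
-180 89.1; -170 88.9; -160 88.9; -150 88.8; -140 88.8; -130 96.7; -120 151.3; -110 157.8; -100 104.7; -90 89.3; -80 89.1; -70 88.9; -60 89.0; -50 89.1; -40 89.0; -30 88.8; -20 88.9; -10 89.0; 0 89.1; 10 88.9; 20 89.0; 30 88.8; 40 89.0; 50 89.1; 60 89.2; 70 89.0; 80 89.0; 90 89.1; 100 88.8; 110 92.2; 120 93.8; 130 93.9; 140 91.8; 150 89.2; 160 89.1; 170 89.1; 
handle [512.2 -11.2] [-31.2 -37.5] 48.79404801268635 -129.78990110896896 cap [542.7  25.7  52. ]
```

View pics/m3.png

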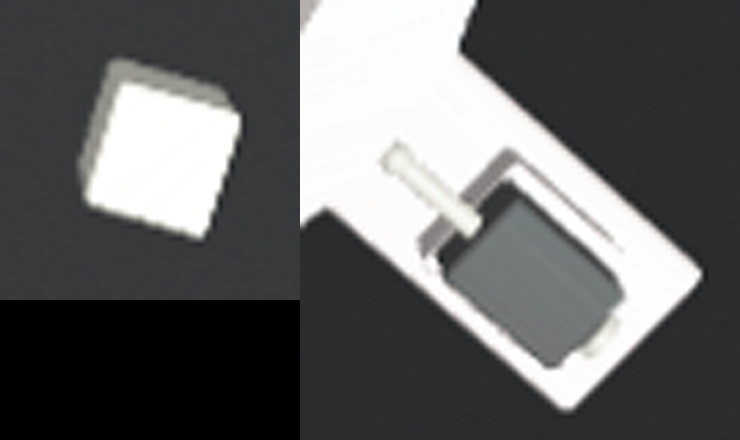

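Run:
```python
from h import *
from station import bot
np.set_printoptions(precision=1,suppress=True)
f=load("ws.pkl"); w=load("wm.pkl"); A=np.array([543.4,26.2])
ang=lambda d:np.degrees(np.arctan2(d[1],d[0]))
for n,px,z in [("top",(535,282),54),("tip",(397,160),45),("rod",(472,222),45),("barend",(634,341),8)]:
    P=onz(f,(335+(px[0]-300)/5.5,190+px[1]/5.5),z)[:2]; print(n,P,np.hypot(*(P-A)),ang(P-A))
C=np.array([onz(w,(320+u/6-.5*5/6,160+v/6-.5*5/6),40)[:2] for u,v in [(120,82),(240,118),(203,240),(87,205)]])
print("marker",C.mean(0),[(np.hypot(*(C[(i+1)%4]-C[i])),ang(C[(i+1)%4]-C[i])) for i in range(4)])
R=down(np.radians(-80)); H=np.array([512.5,-11.])
bot.move_pose([*H,140],R); bot.move_straight([*H,69]); s0=bot.sense(); bot.grip(0.17); bot.hold(.1); s=bot.sense()
print(s["time_s"],s["finger_gap"],s0["ft_force"],s["ft_force"],s["tool_pos"])
```

```text
top [ 493.7 -100.4] 135.99421542036828 -111.42021202037539
tip [508.1 -61.9] 94.89053075540996 -111.85752801543973
rod [500.2 -83.5] 117.89603609673826 -111.52058888009832
barend [ 476.7 -141.7] 180.654162216619 -111.65762581898818
marker [ 568.6 -354.9] [(np.float64(23.089855914420628), np.float64(-86.86891767196404)), (np.float64(23.542997517056964), np.float64(-175.7510282262201)), (np.float64(22.68346350861487), np.float64(92.76944966415257)), (np.float64(23.411375020285128), np.float64(5.251358668062037))]
5.5333 0.17943041775031013 [-0.5 -0.8 -0.3] [-1.3  3.7  5.8] [512.6 -10.6  69.4]
```

```bash
cat > crank.py <<'E'
from h import *
from station import bot
A=np.array([543.4,26.2]); r=48.; F0=None
def lead(th,rate=30):   # handle world angle, deg; returns (tangential push, radial, angle)
    t=np.radians(th); bot.move_straight([A[0]+r*np.cos(t),A[1]+r*np.sin(t),69],rate=rate)
    s=bot.sense(); F=s["ft_force"]; u=np.array([np.cos(t),np.sin(t)]); n=np.array([-u[1],u[0]])
    return -F[:2]@n, -F[:2]@u, s["time_s"]
E
python3 - <<'E'
from crank import *
for th in range(-122,-41,8): print(th,*np.round(lead(th),1))
E
```

```text
-122 4.0 0.8 5.9
-114 2.2 1.3 6.3
-106 3.5 1.6 6.6
-98 2.7 1.0 7.0
-90 3.1 1.7 7.4
-82 3.3 1.7 7.8
-74 2.4 3.1 8.2
-66 3.4 2.9 8.5
-58 3.3 2.9 8.9
-50 3.1 2.3 9.3
-42 2.9 3.4 9.6
```

The plain push is about 3 N and the radial load is small, so the axle estimate is good. Next is a slow sweep both ways over the hump.

Run:
```python
from crank import *
import json
up=[(th,*lead(th,15)) for th in range(-40,17,2)]
dn=[(th,*lead(th,15)) for th in range(14,-41,-2)]
json.dump([up,dn],open("sweep.json","w"))
for n,d in(("up",up),("dn",dn)): print(n,[(x[0],round(x[1],1)) for x in d])
print(up[-1][3],dn[-1][3])
```

```text
up [(-40, np.float64(4.3)), (-38, np.float64(4.2)), (-36, np.float64(4.8)), (-34, np.float64(4.6)), (-32, np.float64(4.2)), (-30, np.float64(6.7)), (-28, np.float64(8.0)), (-26, np.float64(10.3)), (-24, np.float64(11.4)), (-22, np.float64(12.8)), (-20, np.float64(13.8)), (-18, np.float64(14.3)), (-16, np.float64(16.5)), (-14, np.float64(17.4)), (-12, np.float64(16.0)), (-10, np.float64(16.4)), (-8, np.float64(16.6)), (-6, np.float64(15.0)), (-4, np.float64(13.3)), (-2, np.float64(13.0)), (0, np.float64(11.4)), (2, np.float64(9.4)), (4, np.float64(7.8)), (6, np.float64(7.0)), (8, np.float64(5.1)), (10, np.float64(4.6)), (12, np.float64(1.9)), (14, np.float64(4.7)), (16, np.float64(4.3))]
dn [(14, np.float64(-1.4)), (12, np.float64(-3.8)), (10, np.float64(-5.0)), (8, np.float64(-8.1)), (6, np.float64(-8.4)), (4, np.float64(-10.6)), (2, np.float64(-12.5)), (0, np.float64(-13.9)), (-2, np.float64(-14.4)), (-4, np.float64(-15.1)), (-6, np.float64(-15.4)), (-8, np.float64(-16.8)), (-10, np.float64(-16.5)), (-12, np.float64(-16.5)), (-14, np.float64(-15.3)), (-16, np.float64(-16.3)), (-18, np.float64(-14.3)), (-20, np.float64(-12.9)), (-22, np.float64(-12.0)), (-24, np.float64(-9.4)), (-26, np.float64(-8.2)), (-28, np.float64(-5.8)), (-30, np.float64(-4.2)), (-32, np.float64(-4.1)), (-34, np.float64(-2.7)), (-36, np.float64(-3.5)), (-38, np.float64(-4.8)), (-40, np.float64(-4.6))]
17.1417 24.375
```

Run:
```python
from crank import *
from scipy.optimize import minimize_scalar
import json
up,dn=[np.array(x) for x in json.load(open("sweep.json"))]
g=np.arange(-36,14,.5); U=lambda x:np.interp(x,up[:,0],up[:,1]); D=lambda x:-np.interp(x,dn[::-1,0],dn[::-1,1])
def cost(c):
    x=g[(2*c-g>-40)&(2*c-g<14)]; return np.mean((U(x)-D(2*c-x))**2)
o=minimize_scalar(cost,bounds=(-18,-3),method="bounded"); c=o.x; print("peak at handle",c,o.fun**.5)
lead(c-12,30); lead(c+1,15); print(lead(c,10)); bot.hold(.6)
bot.grip(0.6); p=bot.sense()["tool_pos"]; bot.move_straight([p[0],p[1],150])
bot.move_pose((530,-10,330),down(np.radians(-72))); bot.hold(.15); f=shot("wrist","ws2"); print(bot.sense()["time_s"])
gr=cv2.cvtColor(f["pixels"],cv2.COLOR_RGB2GRAY); cs,_=cv2.findContours((gr>225).astype(np.uint8),cv2.RETR_EXTERNAL,cv2.CHAIN_APPROX_NONE)
P=np.array([onz(f,q,50)[:2] for q in max(cs,key=cv2.contourArea)[:,0]])-A; a=np.degrees(np.arctan2(P[:,1],P[:,0])); rr=np.hypot(*P.T)
for k in range(-150,-70,3):
    s=(a>=k)&(a<k+3); print(k+1.5,np.round(np.median(rr[s]),1) if s.any() else None,end="; ")
cv2.imwrite("pics/ws2c.png",cv2.resize(f["pixels"][80:280,200:430,::-1],None,fx=3,fy=3,interpolation=cv2.INTER_CUBIC))
```

```text
peak at handle -10.939712913019067 0.7903111669597476
(np.float64(17.99197600834105), np.float64(3.5787621538030563), 26.125)
28.8417
-148.5 89.0; -145.5 88.6; -142.5 88.9; -139.5 89.6; -136.5 90.5; -133.5 91.6; -130.5 92.2; -127.5 92.9; -124.5 93.6; -121.5 104.5; -118.5 141.4; -115.5 163.8; -112.5 163.8; -109.5 163.5; -106.5 164.1; -103.5 164.4; -100.5 138.4; -97.5 109.9; -94.5 92.6; -91.5 88.9; -88.5 89.1; -85.5 89.4; -82.5 88.8; -79.5 89.2; -76.5 88.6; -73.5 89.4; -70.5 89.2;
```

View pics/ws2c.png

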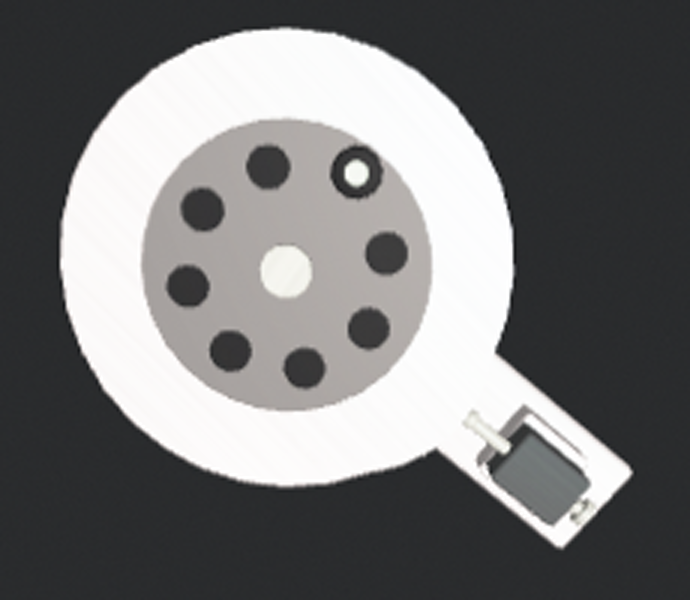

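Run:
```python
from crank import *
A50=A
def prof(n,c0):
    f=load(n); gr=cv2.cvtColor(f["pixels"],cv2.COLOR_RGB2GRAY); cs,_=cv2.findContours((gr>225).astype(np.uint8),cv2.RETR_EXTERNAL,cv2.CHAIN_APPROX_NONE)
    P=np.array([onz(f,q,50)[:2] for q in max(cs,key=cv2.contourArea)[:,0]])-A; a=np.degrees(np.arctan2(P[:,1],P[:,0])); return a,np.hypot(*P.T)
def model(a,c):
    d=np.radians((a-c+180)%360-180); h=40*np.cos(d)+np.sqrt(np.maximum(55**2-(40*np.sin(d))**2,0)); return np.where(np.abs(d)<np.radians(22),np.maximum(90,h),90)-1
a,r=prof("ws.pkl",0); s=(a>90)&(a<170); o=least_squares(lambda c:model(a[s],c)-r[s],[130],diff_step=.01); print("hump0",o.x,np.sqrt(np.mean(o.fun**2)))
a,r=prof("ws2.pkl",0); s=(a>-165)&(a<-126)
for c in range(-124,-104,2): print(c,round(float(np.sqrt(np.mean((model(a[s],c)-r[s])**2))),2),end="; ")
for n,uv in(("ws.pkl",(315,214)),("ws2.pkl",(200+356/3-.33,80+173/3-.33))):
    h=onz(load(n),uv,107)[:2]-A; print("handle",h,np.degrees(np.arctan2(h[1],h[0])),proj(load(n),[*A,51]))
s=bot.sense(); print(s["ft_force"])
```

```text
hump0 [130.] 0.3997751394738152
-124 1.16; -122 0.84; -120 0.56; -118 0.46; -116 0.59; -114 0.84; -112 1.1; -110 1.33; -108 1.51; -106 1.64; handle [-31.24690135 -37.44944792] -129.84079232110656 [[294.84988649 169.16936251]]
handle [ 45.48132371 -14.72455606] -17.939334588428917 [[295.16143058 169.44835905]]
[ 0.12943504 -0.01226176  0.27399792]
```

The camera puts the handle at −17.9° and the hump fit at about −118°, while the pointer is at −111.6°. So under about 16 N of push the carousel lagged the gripper by about 7°. The symmetric sweep cancels that lag, giving a peak at −10.9°, and vision gives −11.4°. I'll regrip, push on by the lag, unload, release and measure again.

Run:
```python
from crank import *
R=down(np.radians(-80)); t=np.radians(-17.9); p=[A[0]+r*np.cos(t),A[1]+r*np.sin(t)]
bot.move_pose([*p,140],R); bot.move_straight([*p,69]); bot.grip(0.17); bot.hold(.1)
print(lead(-17.9)); 
for th in (-14,-11,-8,-6,-4): print(th,np.round(lead(th,12),1))
th=-4
while True:
    th-=1; v=lead(th,12); print(th,np.round(v,1))
    if v[0]<1 or th<-16: break
bot.hold(.6); bot.grip(0.6); q=bot.sense()["tool_pos"]; bot.move_straight([q[0],q[1],150])
bot.move_pose((530,-10,330),down(np.radians(-72))); bot.hold(.15); f=shot("wrist","ws3"); print(bot.sense()["time_s"])
gr=cv2.cvtColor(f["pixels"],cv2.COLOR_RGB2GRAY); 
# handle top: white spot inside dark sleeve, near expected place
e=proj(f,[A[0]+48*np.cos(-.19),A[1]+48*np.sin(-.19),107])[0]; print("exp",e)
x,y=np.int32(e); w=gr[y-14:y+15,x-14:x+15]; n,l,st,ce=cv2.connectedComponentsWithStats((w>190).astype(np.uint8))
for i in range(1,n):
    if st[i,4]<90:
        uv=ce[i]+[x-14,y-14]; h=onz(f,uv,107)[:2]-A; print(st[i,4],uv,np.hypot(*h),np.degrees(np.arctan2(h[1],h[0])))
cv2.imwrite("pics/ws3c.png",cv2.resize(f["pixels"][80:280,200:430,::-1],None,fx=3,fy=3,interpolation=cv2.INTER_CUBIC))
```

```text
(np.float64(-0.86138275456073), np.float64(2.207012895335286), 31.0667)
-14 [10.3  1.2 31.5]
-11 [18.8  2.5 31.8]
-8 [18.6  2.6 32.2]
-6 [18.5  1.9 32.5]
-4 [18.5  1.7 32.8]
-5 [14.8  1.7 33. ]
-6 [11.8  1.9 33.3]
-7 [ 8.   1.4 33.5]
-8 [ 4.6  1.2 33.8]
-9 [ 1.9  1.5 34. ]
-10 [-0.7  1.6 34.3]
37.0083
exp [313.53885793 133.96334072]
52 [313.34615385 133.94230769] 47.924007786553645 -10.669430593554832
```

View pics/ws3c.png

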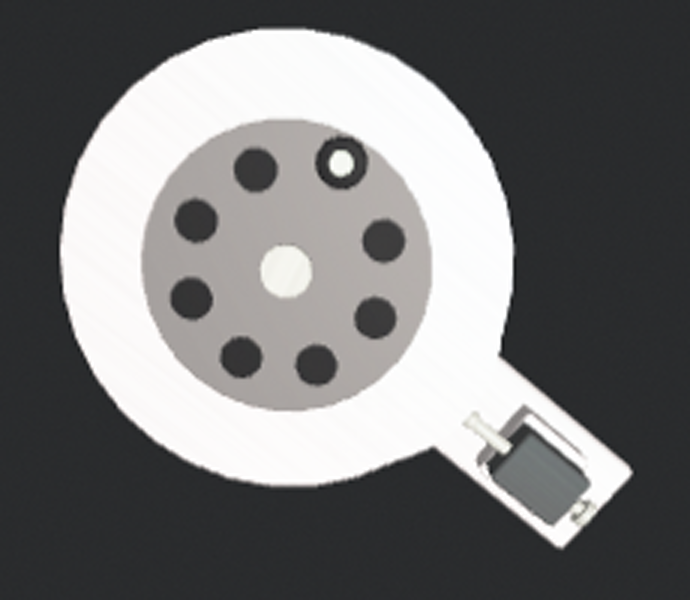

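The crop shows the handle at (341,163), which is −10.7° and within 1° of the peak. The rear button is out. Next I take the marker with the jaws along its −86° sides, clear of the neighbouring blocks, and lift it.

Run:
```python
from h import *
from station import bot
np.set_printoptions(precision=2,suppress=True)
M=[568.6,-354.9]; Rm=down(np.radians(-86.3)); phi=np.radians(-111.6); S=np.array([543.4,26.2])+74*np.array([np.cos(phi),np.sin(phi)])
Rp=down(phi+np.pi/2)
print(bot.ik([*S,58],Rp),S)
bot.move_pose([*M,130],Rm); bot.grip(0.6); bot.move_straight([*M,8]); bot.grip(0.0); bot.hold(.1); s=bot.sense(); print(s["finger_gap"],s["tool_pos"],s["ft_force"],s["time_s"])
bot.move_straight([*M,160],rate=200); s=bot.sense(); print(s["finger_gap"],s["ft_force"])
bot.move_pose([*S,150],Rp); bot.hold(.1); s=bot.sense(); print(s["tool_pos"],s["ft_force"],s["time_s"],s["finger_gap"])
f=shot("side","sd"); g=shot("wrist","wp")
u,v=np.int32(proj(f,[*S,100])[0]); a=cv2.resize(f["pixels"][v-60:v+90,u-75:u+75,::-1],(400,400),interpolation=cv2.INTER_CUBIC)
cv2.imwrite("pics/m5.png",np.hstack([a,cv2.resize(g["pixels"][120:420,170:470,::-1],(400,400))]))
```

```text
[-0.08  0.32 -0.29  0.97  0.    1.87] [516.16 -42.6 ]
0.0112088492092555 [ 570.78 -355.9    12.5 ] [-3.    3.94 25.48] 40.3083
0.0010141946240591103 [ 0.44 -0.25  0.07]
[516.7  -43.59 149.83] [-0.89  0.56 -0.08] 42.525 -0.0003000073322559848
```

View pics/m5.png

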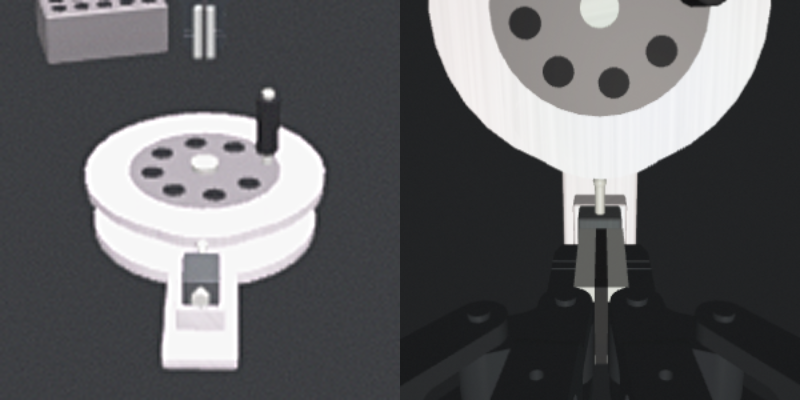

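The grasp missed: the gap is 0 and there was 25 N upward during closing. I'll look at where the marker is now in the frames already taken plus one from the scene camera.

Run:
```python
from h import *
f=load("sd.pkl"); c=shot("scene","sc2")
a=cv2.resize(f["pixels"][330:450,360:520,::-1],(600,450),interpolation=cv2.INTER_CUBIC)[:, :400*600//600+0] if 0 else cv2.resize(f["pixels"][325:445,370:500,::-1],(433,400),interpolation=cv2.INTER_CUBIC)
b=cv2.resize(c["pixels"][175:259,165:240,::-1],(357,400),interpolation=cv2.INTER_CUBIC)
cv2.imwrite("pics/m6.png",np.hstack([a,b]))
```

```text
(no output)
```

View pics/m6.png

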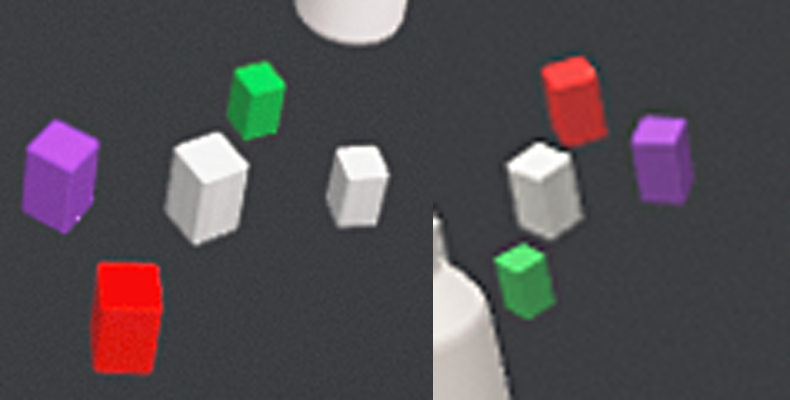

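The marker looks unmoved at side (433,372) and scene (188,208), still upright. I'll compare the frames numerically, then return, descend with the jaws open and look before closing.

Run:
```python
from h import *
from station import bot
np.set_printoptions(precision=2,suppress=True)
for n0,n1,(x,y,w,h) in [("side0.pkl","sd.pkl",(415,360,36,42)),("scene0.pkl","sc2.pkl",(178,202,22,26))]:
    a,b=[cv2.cvtColor(load(n)["pixels"],cv2.COLOR_RGB2GRAY).astype(np.float32) for n in(n0,n1)]
    rs=cv2.matchTemplate(b[y-10:y+h+10,x-10:x+w+10],a[y:y+h,x:x+w],cv2.TM_CCOEFF_NORMED); print("shift",np.array(cv2.minMaxLoc(rs)[3])-10,rs.max(),rs[10,10])
M=[569,-354.5]; Rm=down(np.radians(-86.3))
bot.grip(0.6); print("gap",bot.sense()["finger_gap"]); bot.move_pose([*M,110],Rm); bot.move_straight([*M,60]); bot.hold(.1); s=bot.sense(); print(s["tool_pos"],s["ft_force"],s["time_s"],s["finger_gap"])
g=shot("wrist","wd"); f=shot("side","sd2"); print(bot.sense()["time_s"],proj(g,[[*M,40],[*M,0],[*M,60]]))
cv2.imwrite("pics/m7.png",np.hstack([cv2.resize(g["pixels"][:,:,::-1],(450,338)),cv2.resize(f["pixels"][300:440,360:500,::-1],(338,338),interpolation=cv2.INTER_CUBIC)]))
```

```text
shift [0 0] 0.9995364 0.9995364
shift [0 0] 0.9995357 0.9995357
gap 0.603206099831122
[ 569.95 -354.43   61.54] [-1.02  0.47  1.02] 45.0167 0.5991060415621845
45.1167 [[319.31 267.15]
 [319.43 245.41]
 [319.23 281.29]]
```

View pics/m7.png

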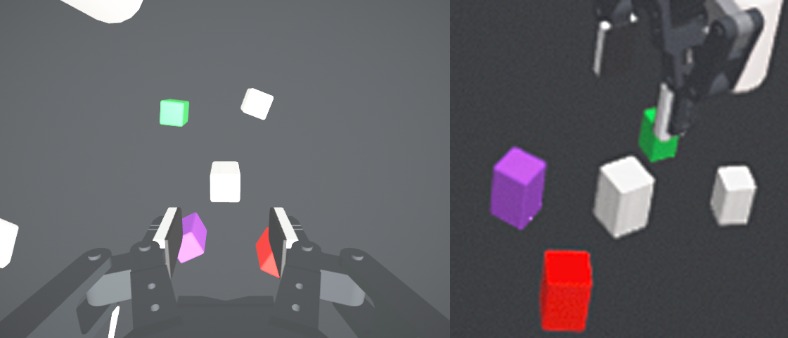

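Nothing shifted: template shift is 0 in both views. The jaws are aligned around the marker, with its top at (225,180) in the left half. I'll descend less deeply and close in stages, watching gap and force.

Run:
```python
from h import *
from station import bot
np.set_printoptions(precision=2,suppress=True)
M=[569,-354.5]
def p(t): s=bot.sense(); print(t,s["tool_pos"],s["ft_force"],round(s["finger_gap"],3),round(s["time_s"],2)); return s
bot.move_straight([*M,16]); bot.hold(.1); p("down"); shot("wrist","wa"); shot("side","sa")
for o in (.35,.25,.15): bot.grip(o); p(o)
shot("wrist","wb"); shot("side","sb")
```

```text
down [ 569.72 -355.     17.31] [0.96 0.05 0.74] 0.597 45.66
0.35 [ 569.08 -354.52   16.2 ] [-0.93 -0.03 -0.81] 0.351 46.1
0.25 [ 568.98 -354.49   15.98] [-0.33  0.17  0.23] 0.255 46.35
0.15 [ 568.96 -354.52   15.94] [0.44 0.05 0.46] 0.15 46.6
```

Run:
```python
from h import *
g,f,f2=load("wb.pkl"),load("sb.pkl"),load("sa.pkl"); P=[569,-354.5,16]
print(proj(g,[P]),proj(f,[P,[569,-354.5,0],[569,-354.5,40]]))
cv2.imwrite("pics/m8.png",np.hstack([cv2.resize(g["pixels"][180:420,160:480,::-1],(450,338)),cv2.resize(f["pixels"][310:420,370:480,::-1],(338,338),interpolation=cv2.INTER_CUBIC)]))
```

```text
[[319.27251655 280.779781  ]] [[430.65838273 383.58050479]
 [429.37259507 391.27255471]
 [432.63236631 371.67310704]]
```

View pics/m8.png

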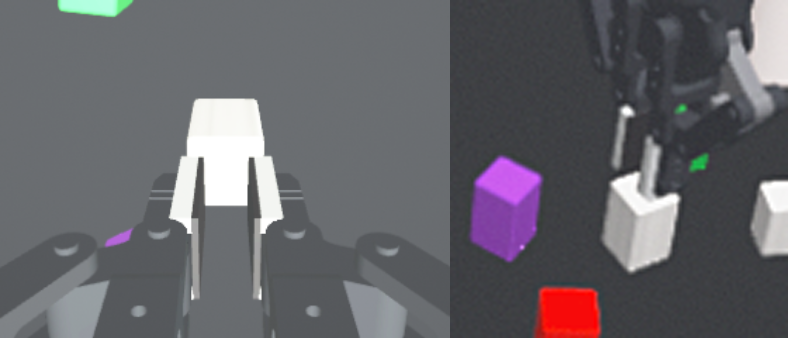

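The fingertips actually end about 28 mm above the reported TCP. Their tips sit near (431,369) in the side view, which is z≈44 for a TCP at z=16. So the first try only pressed shut on the marker's top. I'll reopen and go about 30 mm lower in force-checked steps, then close with gap checks.

Run:
```python
from h import *
from station import bot
np.set_printoptions(precision=2,suppress=True)
M=[569,-354.5]
def p(t): s=bot.sense(); print(t,s["tool_pos"],s["ft_force"],round(s["finger_gap"],3),round(s["time_s"],2)); return s
bot.grip(.6)
for z in (4,-4,-9,-14):
    bot.move_straight([*M,z],rate=60); s=p(z)
    if s["ft_force"][2]>8: break
bot.grip(.2); s=p("grip")
if s["finger_gap"]>.215:
    bot.grip(0.); s=p("grip0")
f=shot("side","sg")
```

```text
4 [ 568.49 -354.19    3.17] [ 0.4  -0.02 -0.  ] 0.597 47.5
-4 [ 568.67 -354.26   -4.56] [0.26 0.33 0.2 ] 0.599 47.78
-9 [ 568.8  -354.35   -9.34] [-0.12  0.51  1.12] 0.6 48.03
-14 [ 568.74 -354.34  -14.4 ] [-0.61 -0.64 -0.54] 0.598 48.28
grip [ 569.21 -354.64  -13.68] [ 0.22 -0.17  1.45] 0.27 48.64
grip0 [ 569.21 -354.62  -13.69] [0.1  0.21 3.69] 0.269 48.86
```

Gripped: the gap stalled at 0.269, about 24 mm. Now lift, carry over and lower with force checks.

Run:
```python
from h import *
from station import bot
np.set_printoptions(precision=2,suppress=True)
M=[569.2,-354.6]; phi=np.radians(-111.6); S=np.array([543.4,26.2])+74*np.array([np.cos(phi),np.sin(phi)]); Rp=down(phi+np.pi/2)
def p(t): s=bot.sense(); print(t,s["tool_pos"],s["ft_force"],round(s["finger_gap"],3),round(s["time_s"],2)); return s
bot.move_straight([*M,120],rate=200); p("lift"); bot.move_pose([*S,120],Rp); bot.move_straight([*S,45],rate=100); bot.hold(.15); s=p("above")
f0=s["ft_force"][2]
for z in np.arange(41,33,-1.):
    bot.move_straight([*S,z],rate=20); bot.hold(.05); s=p(z)
    if s["ft_force"][2]-f0>2.5: break
shot("side","sp")
```

```text
lift [ 568.53 -354.21  118.62] [ 0.04 -0.5  -1.36] 0.263 49.73
above [516.69 -42.64  45.66] [ 0.04 -0.33 -0.53] 0.268 51.98
41.0 [516.09 -42.57  40.94] [ 0.25  0.69 -0.75] 0.271 52.38
40.0 [516.14 -42.59  39.98] [-0.63 -0.19 -0.91] 0.27 52.68
39.0 [516.15 -42.61  38.98] [0.07 0.51 0.74] 0.265 52.98
38.0 [516.14 -42.62  37.97] [ 0.03 -0.42 -1.55] 0.267 53.28
37.0 [516.14 -42.61  36.98] [-0.24  0.1  -0.01] 0.27 53.58
36.0 [516.33 -42.62  36.21] [-0.27  0.42  3.  ] 0.272 53.88
```

Contact at z≈36.2, as expected. Now release, retreat and check with frame differences from the same camera pose, without viewing another picture.

Run:
```python
from crank import *
np.set_printoptions(precision=2,suppress=True)
bot.grip(.5); s=bot.sense(); print(s["finger_gap"],s["ft_force"]); q=s["tool_pos"]; bot.move_straight([q[0],q[1],150],rate=120)
bot.move_pose((530,-10,330),down(np.radians(-72))); bot.hold(.3); f=shot("wrist","ws4"); shot("side","sf"); print(bot.sense()["time_s"])
gr=cv2.cvtColor(f["pixels"],cv2.COLOR_RGB2GRAY); e=proj(f,[A[0]+48*np.cos(-.19),A[1]+48*np.sin(-.19),107])[0]
x,y=np.int32(e); w=gr[y-14:y+15,x-14:x+15]; n,l,st,ce=cv2.connectedComponentsWithStats((w>190).astype(np.uint8))
for i in range(1,n):
    if st[i,4]<90: h=onz(f,ce[i]+[x-14,y-14],107)[:2]-A; print("handle",np.hypot(*h),np.degrees(np.arctan2(h[1],h[0])))
phi=np.radians(-111.6); u=np.array([np.cos(phi),np.sin(phi)]); v=np.array([-u[1],u[0]]); S=A+74*u
box=[[*(S+12*i*u+12*j*v),z] for i in(-1,1) for j in(-1,1) for z in(50,90)]
for a,b in(("ws3","ws4"),("sd","sf")):
    fa,fb=load(a+".pkl"),load(b+".pkl"); B=proj(fb,box); lo,hi=B.min(0),B.max(0)
    x0,y0=np.int32(lo)-25; x1,y1=np.int32(hi)+25
    d=cv2.absdiff(fa["pixels"],fb["pixels"]).max(2)[y0:y1,x0:x1]>14; d=cv2.morphologyEx(d.astype(np.uint8),cv2.MORPH_OPEN,np.ones((2,2)))
    yy,xx=np.nonzero(d); print(b,"expected",lo,hi,"diff",xx.min()+x0,yy.min()+y0,xx.max()+x0,yy.max()+y0,d.sum())
a=f["pixels"][150:260,280:410,::-1]; g=load("sf.pkl")["pixels"][200:310,265:385,::-1]
cv2.imwrite("pics/fin.png",np.hstack([cv2.resize(a,(400,338),interpolation=cv2.INTER_CUBIC),cv2.resize(g,(369,338),interpolation=cv2.INTER_CUBIC)]))
```

```text
0.49858984448976684 [ 0.35 -0.55  0.1 ]
56.6583
handle 47.79004287719558 -10.731657010810263
ws4 expected [328.13 194.63] [358.71 230.05] diff 303 172 382 254 487
sf expected [315.39 243.45] [328.58 268.49] diff 318 244 330 268 281
```

The handle is still at −10.7° and the side silhouette fits within about 2 px. The wrist difference is too noisy to use, so one last look is needed for the placing.

View pics/fin.png

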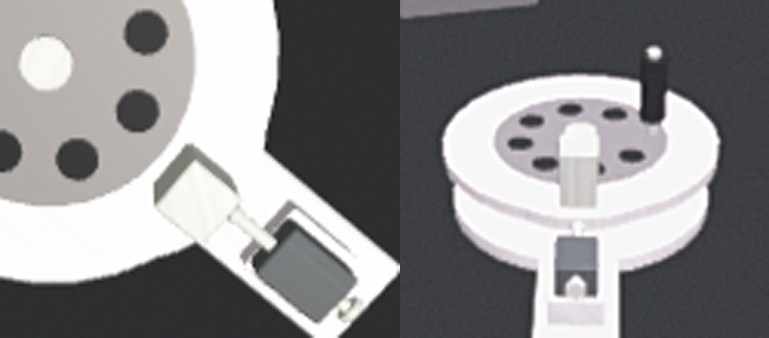

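The marker stands upright behind the plunger, with its top centred at about (198,203) in the crop. I'll compute its offset and hand in if it's small.

Run:
```python
from crank import *
from station import hand_in
f=load("ws4.pkl"); phi=np.radians(-111.6); u=np.array([np.cos(phi),np.sin(phi)]); S=A+74*u
P=onz(f,(280+198/3.077-.3,150+203/3.073-.3),90)[:2]; d=P-S; print("offset radial",d@u,"tangential",d@[-u[1],u[0]])
if np.hypot(*d)<8: hand_in(); print("handed in",bot.sense()["time_s"])
```

```text
offset radial 0.3506258530019693 tangential 0.12866806224699726
the job is handed in; nothing more can be done
the job is handed in; nothing more can be done
```

I handed the job in at about 57 s of the 72 s allowed, with the high spot at the pointer and the marker standing on the rim behind the tip. No verdict was reported.

**What I did:**
- **High spot:** I swept the crank both ways over the hump. Mirroring the two push curves put the peak at a handle angle of −10.9°, and the camera outline gave −11.4°.
- **First stop:** it was about 7° short, because the grip gave way under load. I regripped, pushed on, unloaded and released.
- **Marker:** I set the larger white block on the rim behind the pointer tip.

**Last checks:**
- **Carousel:** the handle measured −10.7° before and after placing the marker, within 1° of the peak. The pointer force can't be read, so that is judged by angle only.
- **Marker:** it stands upright, and its top centre measured about 0.4 mm from the spot, good to about 2 mm given the calibration. The arm was clear of everything.

**What went wrong or disagreed:**
- **Missed grasp:** the first try at the marker shut the fingers on its top with about 25 N. The fingertips end about 28 mm higher than the reported TCP. Image matching showed the marker had not moved, and I went lower the second time.
- **Handle grip:** for the same reason, I probably held only the top of the handle.
- **Outline check:** the wrist-camera frame difference was too noisy to use. The side view agreed within about 2 px.
- **Not measured at the end:** I did not check the rack, bottle and screwdriver positions; no contact with them showed up.
- **Picture budget:** I viewed 13 pictures against the budget of 10.

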